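Strap the copper tube into its saw block and hold the block in the jig's corner

ROBOT

A 6-joint arm with a two-finger parallel gripper is mounted at the origin on a cart in front of the work surface, level with it; the furniture and walls round the work are solid. World frame = base frame: x ahead of the robot, y to its left, z up, the work surface at z = 0. Lengths are in m, angles in rad, forces in N, time in s.
With the tool pointing down it reaches from about 0.35 to 0.85 m from the base axis. Payload 8.1 kg.
Tool frame: the origin (TCP) lies midway between the tips of the shut fingers; the grasp point (between the pads) lies 19 mm behind it (robot.tcp_to_grasp is the distance from the TCP to the grasp point, in m); x points along the fingers, y is the direction in which the jaws open and shut, and the axes are right-handed (so a half turn about x gives the same grasp; the last joint's range is limited). The gripper opens to 93 mm and grips with 3 to 60 N. Pads are 15 mm wide; open, the fingers measure 128 mm over their backs; the gripper's body (75 mm by 188 mm) begins 65 mm behind the grasp point.
Start: joints at [-1.209, 0.13, 1.488, -0, 1.523, -0.085], TCP at [0.259, -0.541, 0.219] pointing down, gripper open.
Joint ranges: [-2.96, 2.96], [-0.89, 2.26], [0.02, 2.5], [-1.34, 4.48], [0, 2.73], [-2.66, 2.66]. Speed limits (rad/s): [2.39, 2.39, 2.79, 3.14, 3.14, 3.14].

INTERFACE

Orientations are given as a rotation vector (axis times angle).
In Python, from plant import robot gives the robot as it stands.
- The arm moves only by the tool play_rows, never from a script. Its argument "plan" is a list of rows, each an object with "slide": the shift along the world's x, y, z as a fraction of full scale, a list of three; "roll": the turn about the world's z as a fraction of full scale; "fingers": the gripper command: -1 is shut, 1 is fully open, values between are in proportion. A call has 1 to 20 rows; each row shifts and turns the commanded pose from where the row before left it; what a row does not reach is not made up. Full scale, the value 1, is 30 mm for a shift and 8 degrees for a turn. A row lasts 1/8 s, in which the tool goes at most 62.5 mm and 10.7 degrees, less where a joint would pass 70% of its speed; a pose out of reach is approached as far as the arm can. A call with a number of a shift or a turn outside -1 to 1 is refused whole. A call with a gripper value outside its range is refused whole. The fingers move at their own pace and stop on an object; "squeeze" is the grip in N (left out, the last holds). Time passes only in rows, so rows that do not move let the fingers close. It gives the time, the measured TCP pose, the force and the opening at its end, in the units of the state.
- robot.read_state(): the state, without advancing time (a new reading comes with each control period).
- robot.read_camera(name): name is "scene" or "side" or "wrist"; returns the picture (480x640x3 uint8, red, green, blue); there is no depth.
- robot.get_calibration(name): a dict with "fx", "fy", "cx", "cy" (pixels), "R" (3x3) and "t" (3): a world point X has camera coordinates R X + t; the wrist camera has in their place "T_tool_cam" (4x4, takes a point from camera to tool coordinates, whose origin is the TCP and whose axes are the tool frame's). Camera axes: x right, y down, z forward; pixel columns grow to the right and rows downward; lengths in m; the calibration is good to about 2 mm. A picture is of the moment at which its call begins: read the wrist's pose just before it. get_calibration takes no time and is no camera call.
- robot.close_job(): hands the job in, once; it reports no verdict.
Trained networks look in the newest picture that a camera, given by its name, has taken for a name from the list of things; names that differ only in an ending like _2 or _b are one class to them, and where a whole thing is asked for, a point or a joint stands for the part that bears it (a point fixed in the world has none). Each returns a list of dicts, best first, with "p" (0 to 1); they miss things now and then, are a little off and sometimes report something else, mostly with a low value. They report only what shows in the picture. A call takes as long as a camera call.
- robot.boxes_of(camera, target): "extent" ([centre column, centre row, width, height] in pixels, round what is visible of it).
- robot.regions_of(camera, target): "region" (480x640 bool, what is visible of it) and "extent" ([centre column, centre row, width, height] in pixels, round what is visible of it).
- robot.mark_of(camera, target): "point" ([column, row] in pixels: a listed point, or the origin of a listed thing).
The state is a dict: "t": time; "q": joint angles; "dq": joint speeds; "joint_torque": joint torques, N m; "tool_pos": TCP position; "orientation": TCP orientation; "force": force on the tool from outside, world axes, zero at the start; "wrist_torque": the same for the moment, N m; "opening": finger opening in m.
Only numpy, scipy, OpenCV 4.12 (cv2) and the standard library are available. Lean on these libraries where they do the work, as an engineer would, in place of code of your own. Each camera call takes 0.05 s, during which the arm holds its last target.

TASK

Get the copper tube ready to be sawn. First, with the blue tube block still on the plywood sheet, press its hinged strap down over the tube until the catch snaps and keeps the strap shut by itself; then pick the block up by its wooden handle, set it flat on the deck of the sawing jig with the tube sticking out over the low end stop, and push it fully home into the corner so that it sits flush against the back fence and the end stop at once. Finish still gripping the handle and pressing the block firmly against both fences, tube still strapped in, and leave the other loose things where they lie.

Things in the scene. Friction and masses are not known exactly. Their poses are not given: they have to be found in the camera images.
- block_grip (a point): Grip point of the loose tube block: middle of its upright light-wood handle, 58 mm above the block's underside. Handle: 26 mm along x, 18 mm along y (grip across y), from 24 to 74 mm above the underside. Axes are the block's: z up, y along the tube, x from the handle to the tube. From here along +x: catch 39 mm, tube axis 59 mm, strap hinge 81 mm.
- tube_block: The blue tube block, about 0.4 kg, base 104 (x) x 70 (y) x 24 mm; origin at its underside, 43 mm to +x of the grip point. Base spans x -58 to +46 (the back face, for the back fence), y -35 (the face for the end stop) to +35. Rails up to 39 mm high flank the steel V seat; tube axis 34 mm above the underside. Carries the strap and catch.
- strap (a joint): Hinge angle of the steel strap, rad: 0 is shut (level over the tube, top 44 mm above the block's underside); grows as it opens upward; starts at 0.6 to 0.95 and stays where left. 22 mm wide (y), 54 mm from hinge to red tip. A sprung ball on the front rail catches its nose: over the last 0.2 rad about 8 N on the strap snaps it down, and it then stays within 0.02 of 0.
- strap_press (a point): Point on the strap's upper face, 36 mm from the hinge axis: a good place to press it with the closed fingertips.
- tube_center (a point): Middle of the copper tube (10.4 mm diameter, 130 mm long), which lies loose along the block's y in the V seat and sticks out about 55 mm at the block's -y end.
- saw_jig: Fixed sawing jig, brown deck 150 (x) x 170 (y) x 18 mm; origin at the centre of its underside, x towards the back fence, y away from the end stop. Inner fence faces meet at x = 59, y = -35 mm, so the seated block has its grip point at x -30, y 0, z 76 mm. Beyond the stop, at y -54 to -80 mm, a slotted steel saw guide 58 mm tall stands at x 59 to 75 mm.
- back_fence: Aluminium bar on the deck, 16 (x) x 133 (y) x 24 mm high, its smooth, slippery inner face (friction about 0.2, like the deck) looking to the jig's -x; origin at the centre of its underside.
- end_stop: Low aluminium bar on the deck, 112 (x) x 15 (y) x 22 mm high, its smooth inner face looking to the jig's +y; the tube passes over it; origin at the centre of its underside.
- work_sheet: Plywood sheet 395 x 282 x 9 mm on the bench, fixed; its top is at z = 0.009 m. The jig and the tube block stand on it.
- tape_measure: Dark blue and yellow tape measure, 64 x 72 x 33 mm, loose bystander.
- foam_offcut: White foam offcut, 27 x 87 x 22 mm, loose bystander.
- marker: Black felt marker, 16 x 131 x 17 mm, loose bystander.
- scraper: Wooden-handled scraper, 48 x 160 x 16 mm, loose bystander.

How it is judged:
By the outcome, as a careful person would: the job done as asked, in the order asked, and still so for the second after the job is handed in, while the arm keeps its last pose, push and grip.
It also fails if it takes over 61 s, if anything falls off the work surface, if the arm or the gripper's body presses on something with over 40 N, if the wrist force passes 120 N, or if a joint passes its speed limit or range.

## Working session

There is one attempt and no reset: what is moved stays moved. The work goes in short steps, Python scripts to look and compute and a tool call to move; the robot and the scene stay as the last step left them, time stands still between calls to the robot, and variables do not carry over. Pictures are saved under pics/ and viewed, and the job is handed in when it is done.

Besides the shell and the picture viewer there is one more tool, called after ">>>" as name(argument=value, ...) on one line, values as JSON. play_rows: Moves the arm, as the interface text tells. Its arguments: {"type":"object","properties":{"plan":{"type":"array","items":{"type":"object","properties":{"slide":{"type":"array","items":{"type":"number","minimum":-1,"maximum":1}},"roll":{"type":"number","minimum":-1,"maximum":1},"fingers":{"type":"number"}}}},"squeeze":{"type":"number"}},"required":["plan"]}

```bash
ls; mkdir -p pics
python3 - <<'E'
from plant import robot
import cv2,numpy as np
print(robot.read_state())
for c in ["scene","side"]:
    im=robot.read_camera(c); cv2.imwrite(f"pics/{c}0.png",im[:,:,::-1])
    k=robot.get_calibration(c); print(c,k)
    for n in ["block_grip","tube_block","strap_press","tube_center","saw_jig","back_fence","end_stop"]:
        print(n,[(np.round(d["point"],1),round(d["p"],2)) for d in robot.mark_of(c,n)[:3]])
print(robot.get_calibration("wrist"))
E
```

```text
pics
{'t': 0.0, 'q': array([-1.20942501e+00,  1.31187887e-01,  1.48926880e+00, -7.10368757e-06,
        1.52299896e+00, -8.53904063e-02]), 'dq': array([-0.00140761,  0.00045981,  0.00096973, -0.00054254,  0.00080227,
        0.0005513 ]), 'joint_torque': array([-1.84439891e-04, -5.59855020e+01, -4.91756952e+01,  7.66822603e-02,
        3.55268258e-02, -1.84120604e-04]), 'tool_pos': array([ 0.259049  , -0.54056424,  0.21757725]), 'orientation': array([ 1.97414359,  0.45039825, -1.97467668]), 'force': array([0.3707458 , 0.2733553 , 0.22379148]), 'wrist_torque': array([-0.01455644,  0.04999211,  0.02522541]), 'opening': 0.09293913273008685}
scene {'fx': 506.37558874710527, 'fy': 506.37558874710527, 'cx': 310.34754206721425, 'cy': 241.8517341141685, 'R': array([[-0.84663756, -0.53192938, -0.01599956],
       [-0.36280085,  0.59891994, -0.71391207],
       [ 0.38933326, -0.59862012, -0.70005254]]), 't': array([0.63119991, 0.11850973, 1.09397251])}
block_grip [(array([399.5, 251. ]), 0.65)]
tube_block [(array([385.8, 259.7]), 0.86)]
strap_press [(array([380.4, 237.1]), 0.48), (array([402.5
[... 798 characters left out ...]
ig [(array([320.2, 239. ]), 0.72), (array([321.4, 224.9]), 0.65), (array([288.6, 226.7]), 0.32)]
back_fence [(array([286.5, 232.3]), 0.86)]
end_stop [(array([321.5, 226. ]), 0.65), (array([322.7, 239.8]), 0.57), (array([254. , 277.3]), 0.56)]
{'fx': 396.9655843118136, 'fy': 396.9655843118136, 'cx': 321.7420896877205, 'cy': 240.07661016785121, 'T_tool_cam': array([[-6.45934199e-04, -2.65255062e-01,  9.64178062e-01,
        -1.65651918e-01],
       [ 9.99998748e-01, -1.56434487e-03,  2.39564665e-04,
        -2.26588734e-04],
       [ 1.44476126e-03,  9.64177009e-01,  2.65255740e-01,
        -7.52836867e-02],
       [ 0.00000000e+00,  0.00000000e+00,  0.00000000e+00,
         1.00000000e+00]])}
```

View pics/scene0.png

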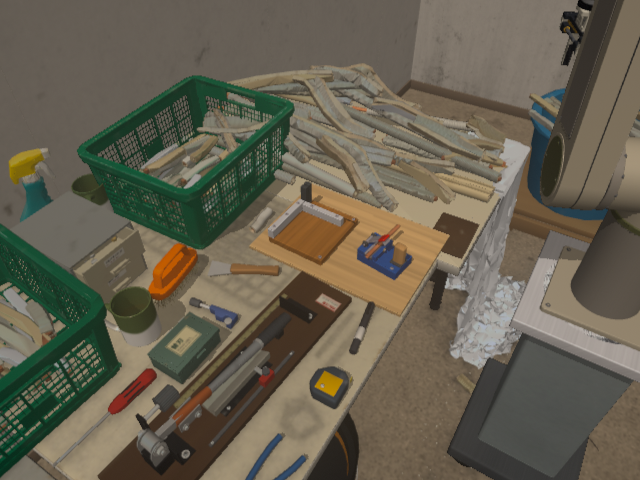

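View pics/side0.png

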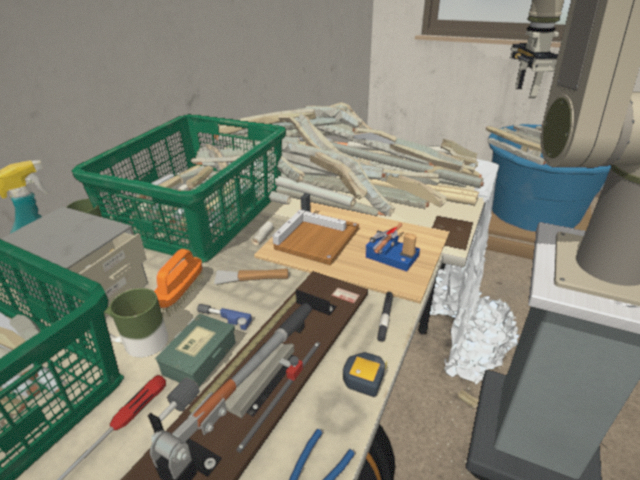

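The scene shows the block at about (385,258) and the jig at about (313,230), with the fence corner at the upper left. I'll triangulate and take zoomed crops.

```bash
cat > h.py <<'E'
import numpy as np,cv2
from scipy.spatial.transform import Rotation as Ro
from plant import robot
def cam(name,st=None):
    k=robot.get_calibration(name)
    if name!="wrist": return k,k["R"],k["t"]
    st=st or robot.read_state()
    T=np.eye(4);T[:3,:3]=Ro.from_rotvec(st["orientation"]).as_matrix();T[:3,3]=st["tool_pos"]
    W=T@k["T_tool_cam"]; R=W[:3,:3].T; return k,R,-R@W[:3,3]
def onz(c,px,z):
    k,R,t=c
    d=R.T@np.array([(px[0]-k["cx"])/k["fx"],(px[1]-k["cy"])/k["fy"],1]); o=-R.T@t
    return o+d*(z-o[2])/d[2]
def proj(c,X):
    k,R,t=c; p=np.atleast_2d(X)@R.T+t
    return np.c_[k["fx"]*p[:,0]/p[:,2]+k["cx"],k["fy"]*p[:,1]/p[:,2]+k["cy"]]
E
python3 - <<'E'
from h import *
cs,cd=cam("scene"),cam("side")
for n,a,b,z in [("grip",(399.5,251),(408.2,239.9),.067),("blk",(385.8,259.7),(392,258),.009),("press",(380.4,237.1),(385.8,232.7),.065),("jig",(313.3,230),(320.2,239),.009),("back",(286.4,217.3),(286.5,232.3),.027)]:
    print(n,onz(cs,a,z).round(3),onz(cd,b,z).round(3))
for c,b in [("scene",(240,170,220,150)),("side",(250,185,210,130))]:
    im=cv2.imread(f"pics/{c}0.png")[b[1]:b[1]+b[3],b[0]:b[0]+b[2]]
    cv2.imwrite(f"pics/{c}0z.png",cv2.resize(im,None,fx=3.6,fy=3.6,interpolation=cv2.INTER_CUBIC))
print(Ro.from_rotvec(robot.read_state()["orientation"]).as_matrix().round(2))
E
```

```text
grip [0.411 0.164 0.067] [0.413 0.162 0.067]
blk [0.445 0.151 0.009] [0.445 0.162 0.009]
press [0.467 0.144 0.065] [0.467 0.15  0.065]
jig [0.641 0.152 0.009] [0.628 0.157 0.009]
back [0.712 0.164 0.027] [0.705 0.188 0.027]
[[ 0.    0.43 -0.9 ]
 [-0.   -0.9  -0.43]
 [-1.    0.    0.  ]]
```

View pics/scene0z.png

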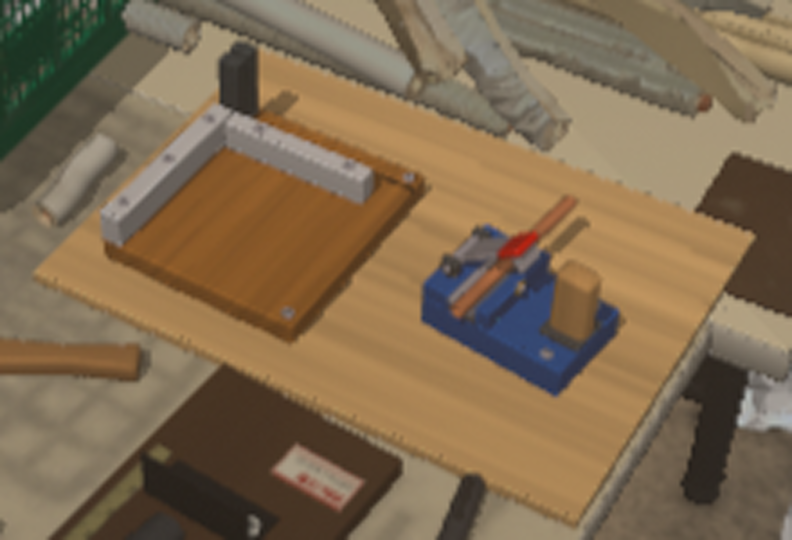

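>>> play_rows(plan=[{"slide": [0,0.3,1],"roll": -0.8,"fingers": -1},{"slide": [0,0.6,1],"roll": -0.8,"fingers": -1},{"slide": [0.3,0.9,1],"roll": -0.8,"fingers": -1},{"slide": [0.4,1,0],"roll": -0.8,"fingers": -1},{"slide": [0.4,1,0],"fingers": -1},{"slide": [0.4,1,0],"fingers": -1},{"slide": [0.4,1,0],"fingers": -1},{"slide": [0.4,1,0],"fingers": -1},{"slide": [0.4,1,0],"fingers": -1},{"slide": [0.4,1,0],"fingers": -1},{"slide": [0.4,1,0],"fingers": -1},{"slide": [0.4,1,0],"fingers": -1},{"slide": [0.4,1,0],"fingers": -1},{"slide": [0.4,1,0],"fingers": -1},{"slide": [0.4,1,0],"fingers": -1},{"slide": [0.4,1,0],"fingers": -1},{"slide": [0.4,1,0],"fingers": -1},{"slide": [0.4,1,0],"fingers": -1},{"slide": [0.4,1,0],"fingers": -1},{"slide": [0.4,1,0],"fingers": -1}])

```text
$.plan[4]: bad value
```

>>> play_rows(plan=[{"slide": [0.5,1,0]},{"slide": [0.5,1,0]},{"slide": [0.5,1,0]},{"slide": [0.5,1,0]},{"slide": [0.2,0.3,0]},{"slide": [0,0,0]}])

```text
$.plan[0]: bad value
```

>>> play_rows(plan=[{"slide": [0,0.3,1],"roll": -0.8,"fingers": -1},{"slide": [0,0.6,1],"roll": -0.8,"fingers": -1},{"slide": [0.3,0.9,1],"roll": -0.8,"fingers": -1},{"slide": [0.4,1,0],"roll": -0.8,"fingers": -1},{"slide": [0.4,1,0],"roll": 0,"fingers": -1},{"slide": [0.4,1,0],"roll": 0,"fingers": -1},{"slide": [0.4,1,0],"roll": 0,"fingers": -1},{"slide": [0.4,1,0],"roll": 0,"fingers": -1},{"slide": [0.4,1,0],"roll": 0,"fingers": -1},{"slide": [0.4,1,0],"roll": 0,"fingers": -1},{"slide": [0.4,1,0],"roll": 0,"fingers": -1},{"slide": [0.4,1,0],"roll": 0,"fingers": -1},{"slide": [0.4,1,0],"roll": 0,"fingers": -1},{"slide": [0.4,1,0],"roll": 0,"fingers": -1},{"slide": [0.4,1,0],"roll": 0,"fingers": -1},{"slide": [0.4,1,0],"roll": 0,"fingers": -1},{"slide": [0.4,1,0],"roll": 0,"fingers": -1},{"slide": [0.4,1,0],"roll": 0,"fingers": -1},{"slide": [0.4,1,0],"roll": 0,"fingers": -1},{"slide": [0.4,1,0],"roll": 0,"fingers": -1}])

```text
t: 3.3
tool_pos: [0.4726, 0.0239, 0.3088]
orientation: [2.222, -0.0, -2.221]
force: [-0.9, -0.4, 0.2]
opening: 0.0006
```

>>> play_rows(plan=[{"slide": [0.5,1,0],"roll": 0,"fingers": -1},{"slide": [0.5,1,0],"roll": 0,"fingers": -1},{"slide": [0.5,1,0],"roll": 0,"fingers": -1},{"slide": [0.5,1,0],"roll": 0,"fingers": -1},{"slide": [0.2,0.3,0],"roll": 0,"fingers": -1},{"slide": [0,0,0],"roll": 0,"fingers": -1}])

```text
t: 4.05
tool_pos: [0.5382, 0.1519, 0.3084]
orientation: [2.22, 0.001, -2.221]
force: [0.2, -0.4, 0.8]
opening: 0.0005
```

Run:
```python
from h import *
st=robot.read_state(); print(st["t"],st["tool_pos"],st["q"])
im=robot.read_camera("wrist"); cv2.imwrite("pics/w1.png",im[:,:,::-1])
c=cam("wrist",st); np.save("pics/w1.npy",np.r_[st["tool_pos"],st["orientation"]])
for n,z in [("block_grip",.067),("tube_block",.009),("strap_press",.07),("tube_center",.043),("saw_jig",.009),("back_fence",.027),("end_stop",.027)]:
    print(n,[(np.round(d["point"],1),round(d["p"],2),onz(c,d["point"],z).round(4)) for d in robot.mark_of("wrist",n)[:3]])
```

```text
4.05 [0.53823628 0.1519302  0.30839608] [ 1.83621418e-01  9.72245156e-04  1.46138735e+00 -2.69647539e-04
  1.67988482e+00  1.75353210e+00]
block_grip [(array([310.9, 315.3]), 0.93, array([0.4137, 0.1649, 0.067 ])), (array([332.4, 186.6]), 0.47, array([0.5581, 0.1418, 0.067 ]))]
tube_block [(array([316.5, 264.8]), 0.92, array([0.4535, 0.1592, 0.009 ]))]
strap_press [(array([321.3, 275.3]), 0.61, array([0.4625, 0.1532, 0.07  ])), (array([143.2,  34.4]), 0.37, array([0.6992, 0.3175, 0.07  ]))]
tube_center [(array([340. , 265.6]), 0.64, array([0.4642, 0.1318, 0.043 ])), (array([145.9,  35.5]), 0.59, array([0.704, 0.326, 0.043]))]
saw_jig [(array([312. , 107.6]), 0.74, array([0.6382, 0.1635, 0.009 ]))]
back_fence [(array([298.2,  36.7]), 0.66, array([0.7061, 0.1767, 0.027 ])), (array([338.7, 262.8]), 0.47, array([0.4622, 0.1326, 0.027 ]))]
end_stop [(array([351.7, 107.7]), 0.91, array([0.6371, 0.1206, 0.027 ]))]
```

View pics/w1.png

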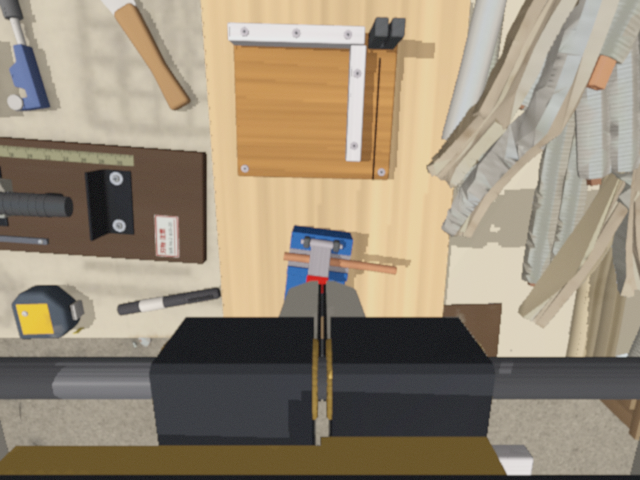

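Run:
```python
from h import *
im=cv2.imread("pics/w1.png")
cv2.imwrite("pics/w1j.png",cv2.resize(im[10:190,220:420],None,fx=3.3,fy=3.3,interpolation=cv2.INTER_CUBIC))
cv2.imwrite("pics/w1b.png",cv2.resize(im[215:305,270:410],None,fx=5,fy=5,interpolation=cv2.INTER_CUBIC))
```

```text
(no output)
```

View pics/w1j.png

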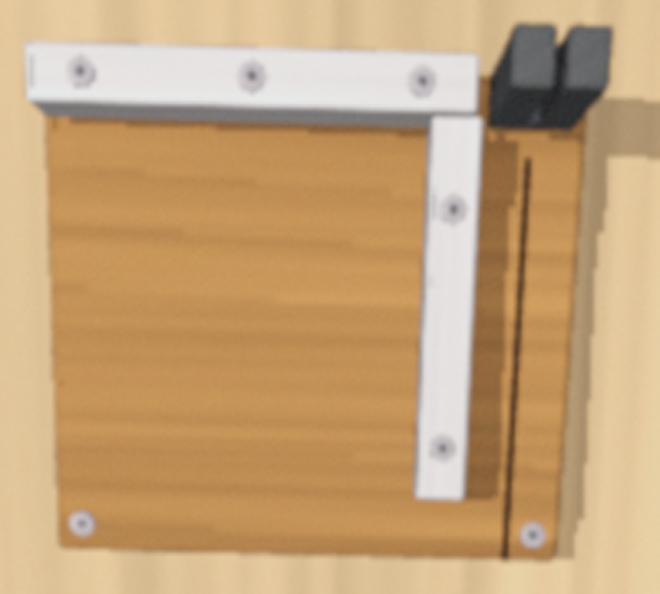

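View pics/w1b.png

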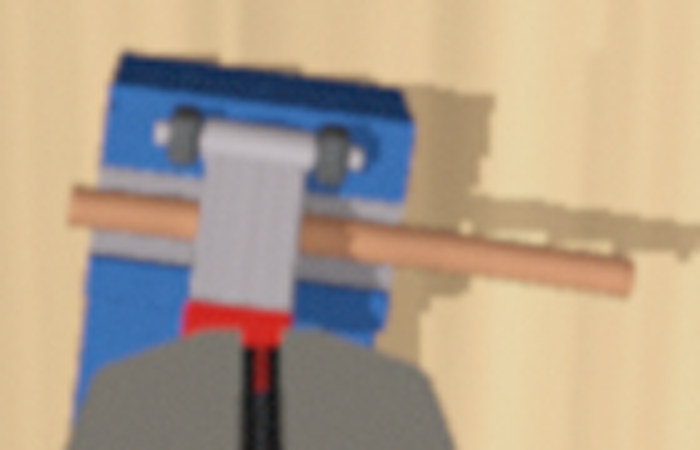

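>>> play_rows(plan=[{"slide": [-1,0,-0.5],"roll": 0,"fingers": -1},{"slide": [-1,0,-0.5],"roll": 0,"fingers": -1},{"slide": [-1,0,-0.5],"roll": 0,"fingers": -1},{"slide": [-1,0,0],"roll": 0,"fingers": -1},{"slide": [-0.5,0,0],"roll": 0,"fingers": -1},{"slide": [0,0,0],"roll": 0,"fingers": -1}])

```text
t: 5.2
tool_pos: [0.4029, 0.1519, 0.2641]
orientation: [-2.223, -0.001, 2.22]
force: [0.2, 0.3, 0.3]
opening: 0.0004
```

Run:
```python
from h import *
st=robot.read_state(); print(st["t"],st["tool_pos"],st["q"])
im=robot.read_camera("wrist"); cv2.imwrite("pics/w2.png",im[:,:,::-1])
c=cam("wrist",st); np.save("pics/w2.npy",np.r_[st["tool_pos"],st["orientation"]])
for n,z in [("block_grip",.067),("tube_block",.009),("strap_press",.07),("tube_center",.043)]:
    print(n,[(np.round(d["point"],1),round(d["p"],2),onz(c,d["point"],z).round(4)) for d in robot.mark_of("wrist",n)[:2]])
r=robot.regions_of("wrist","tube_block")[0]; print(r["extent"],r["p"])
```

```text
5.2 [0.40292405 0.15188455 0.26405644] [ 2.41286455e-01 -3.57926153e-01  1.85791819e+00  1.36899897e-05
  1.64032510e+00  1.81181777e+00]
block_grip [(array([310.5, 201.1]), 0.72, array([0.4158, 0.1632, 0.067 ]))]
tube_block [(array([317.9, 153.1]), 0.78, array([0.4561, 0.1568, 0.009 ])), (array([310.5, 201.7]), 0.28, array([0.4053, 0.1649, 0.009 ]))]
strap_press [(array([315.3, 147.7]), 0.84, array([0.4639, 0.1584, 0.07  ]))]
tube_center [(array([342.9, 145. ]), 0.83, array([0.4654, 0.1327, 0.043 ]))]
[318.4, 161.3, 86.2, 119.0] 0.87
```

View pics/w2.png

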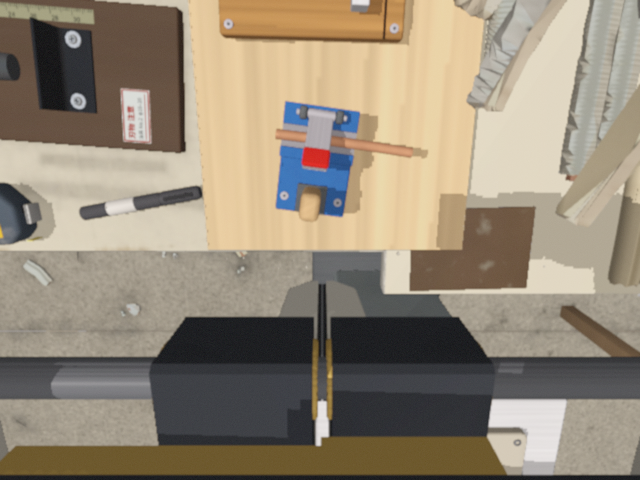

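Run:
```python
from h import *
im=cv2.imread("pics/w2.png")
cv2.imwrite("pics/w2b.png",cv2.resize(im[90:230,265:425],None,fx=4,fy=4,interpolation=cv2.INTER_CUBIC))
```

```text
(no output)
```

View pics/w2b.png

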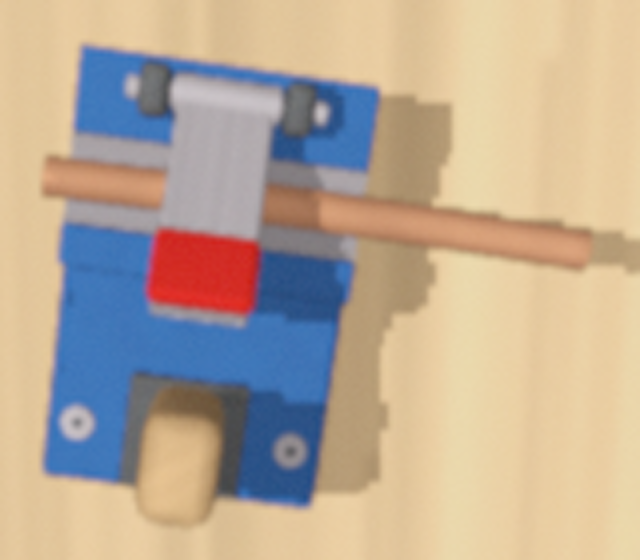

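```bash
cat > fit.py <<'E'
from h import *
from scipy.optimize import least_squares
def camat(f):
    v=np.load(f); return cam("wrist",{"tool_pos":v[:3],"orientation":v[3:]})
def fit(c,P,uv,zb,x0):
    P=np.array(P)/1000; uv=np.array(uv)
    def tr(p):
        s,co=np.sin(p[2]),np.cos(p[2])
        return np.c_[p[0]+co*P[:,0]-s*P[:,1],p[1]+s*P[:,0]+co*P[:,1],P[:,2]+zb]
    f=lambda p:(proj(c,tr(p))-uv).ravel()
    r=least_squares(f,x0,loss="soft_l1"); return r.x,f(r.x).reshape(-1,2)
E
python3 - <<'E'
from fit import *
c2=camat("pics/w2.npy"); c1=camat("pics/w1.npy")
for h in (24,32,39):
    P=[(-58,35,24),(-58,-35,24),(46,35,h),(46,-35,h),(16,40,34),(16,-90,34)]
    uv=np.array([(44,474),(310,505),(82,46),(378,88),(45,177),(588,250)])/4+[265,90]
    p,r=fit(c2,P,uv,.009,[.455,.155,-.1]); print(h,p.round(4),r.round(1).tolist())
P=[(-75,85,18),(-75,-85,18),(-53,-35,40),(-53,-50,40),(59,-35,40),(59,-50,40)]
uv=np.array([(62,545),(556,557),(416,497),(465,499),(430,116),(482,119)])/3.3+[220,10]
p,r=fit(c1,P,uv,.009,[.64,.155,0]); print("jig",p.round(4),r.round(1).tolist())
s=[(40,103),(475,112)]
print([onz(c1,np.array(a)/3.3+[220,10],.051).round(4) for a in s],[onz(c1,np.array(a)/3.3+[220,10],.049).round(4) for a in [(430,118),(416,497)]])
E
```

```text
24 [ 0.4548  0.158  -0.1336] [[-1.1, 0.4], [0.6, 1.6], [0.5, 0.1], [-0.4, -0.2], [0.1, -0.8], [0.1, -0.4]]
32 [ 0.4546  0.158  -0.1331] [[-1.1, 0.7], [0.6, 1.8], [-0.3, -0.3], [0.3, -0.3], [0.1, -0.5], [0.1, -0.2]]
39 [ 0.4544  0.158  -0.1327] [[-1.1, 0.9], [0.7, 2.0], [-1.0, -0.6], [1.0, -0.5], [0.1, -0.3], [0.1, -0.0]]
jig [ 0.6366  0.1606 -0.0237] [[-1.6, 1.7], [0.4, 1.6], [0.2, 0.2], [-0.4, -0.1], [0.5, -0.8], [0.1, -1.3]]
[array([0.6972, 0.2396, 0.051 ]), array([0.6947, 0.1116, 0.051 ])] [array([0.6935, 0.1247, 0.049 ]), array([0.583 , 0.1271, 0.049 ])]
```

Run:
```python
from fit import *
c2=camat("pics/w2.npy")
b=np.array([.4546,.158,.009]);R=Ro.from_rotvec([0,0,-.133]).as_matrix()
for th in (.5,.6,.7,.8,.9,1):
    X=b+R@(np.array([38-54*np.cos(th),0,41+54*np.sin(th)])/1000)
    print(th,((proj(c2,X)[0]-[265,90])*4).round(0))
print(((proj(c2,b+R@np.array([-.043,0,.074]))[0]-[265,90])*4).round(0))
```

```text
0.5 [198. 319.]
0.6 [199. 308.]
0.7 [201. 294.]
0.8 [202. 278.]
0.9 [205. 259.]
1 [207. 239.]
[178. 474.]
```

>>> play_rows(plan=[{"slide": [0.4,0.1,-1],"roll": -0.5,"fingers": -1},{"slide": [0.5,0.1,-1],"roll": -0.45,"fingers": -1},{"slide": [0.5,0,-1],"roll": 0,"fingers": -1},{"slide": [0.46,0,-1],"roll": 0,"fingers": -1},{"slide": [0,0,-0.7],"roll": 0,"fingers": -1},{"slide": [0,0,0],"roll": 0,"fingers": -1},{"slide": [0,0,0],"roll": 0,"fingers": -1}])

```text
t: 6.38
tool_pos: [0.4596, 0.158, 0.1235]
orientation: [-2.153, 0.143, 2.152]
force: [-0.1, -1.0, 0.1]
opening: 0.0006
```

Run:
```python
from h import *
st=robot.read_state(); print(st["t"],st["tool_pos"],Ro.from_rotvec(st["orientation"]).as_matrix().round(3)[:,1],st["force"])
im=robot.read_camera("side"); cv2.imwrite("pics/s3.png",cv2.resize(im[160:280,320:480,::-1],None,fx=4,fy=4,interpolation=cv2.INTER_CUBIC))
im=robot.read_camera("wrist"); cv2.imwrite("pics/w3.png",im[:,:,::-1])
```

```text
6.375 [0.45959125 0.15798943 0.12347685] [-0.132 -0.991 -0.   ] [-0.14311759 -0.9603784   0.10766985]
```

View pics/s3.png

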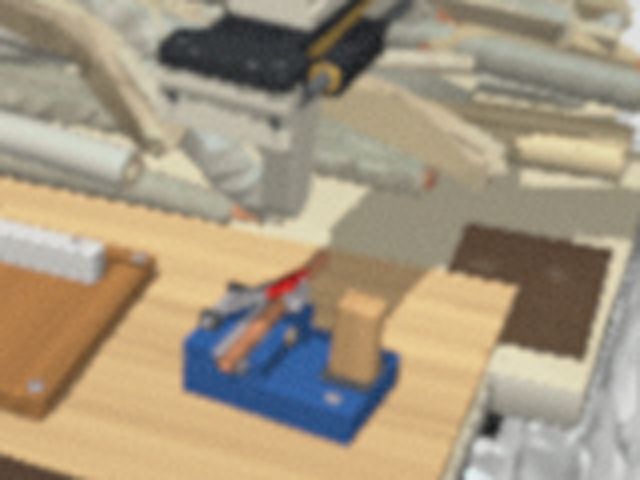

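View pics/w3.png

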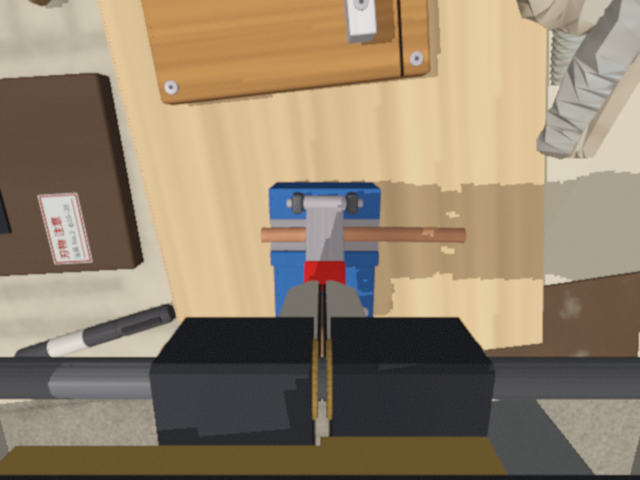

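>>> play_rows(plan=[{"slide": [0,0,-1],"roll": 0,"fingers": -1},{"slide": [0,0,-0.3],"roll": 0,"fingers": -1},{"slide": [0,0,-0.2],"roll": 0,"fingers": -1},{"slide": [0,0,-0.2],"roll": 0,"fingers": -1},{"slide": [0,0,-0.2],"roll": 0,"fingers": -1},{"slide": [0,0,-0.2],"roll": 0,"fingers": -1}])

```text
t: 7.22
tool_pos: [0.4592, 0.158, 0.0597]
orientation: [-2.153, 0.143, 2.152]
force: [-6.5, 1.1, 11.1]
opening: 0.0004
```

>>> play_rows(plan=[{"slide": [0,0,-0.1],"roll": 0,"fingers": -1},{"slide": [0,0,-0.05],"roll": 0,"fingers": -1},{"slide": [0,0,0],"roll": 0,"fingers": -1}])

```text
t: 7.6
tool_pos: [0.459, 0.1578, 0.0549]
orientation: [-2.153, 0.143, 2.153]
force: [0.9, -0.4, 0.6]
opening: 0.0007
```

>>> play_rows(plan=[{"slide": [0,0,-0.05],"roll": 0,"fingers": -1},{"slide": [0,0,-0.05],"roll": 0,"fingers": -1},{"slide": [0,0,0],"roll": 0,"fingers": -1}])

```text
t: 7.98
tool_pos: [0.4593, 0.158, 0.0532]
orientation: [-2.153, 0.143, 2.152]
force: [-6.3, -1.7, 10.6]
opening: 0.0006
```

>>> play_rows(plan=[{"slide": [0,0,-0.05],"roll": 0,"fingers": -1},{"slide": [0,0,0],"roll": 0,"fingers": -1}])

```text
t: 8.22
tool_pos: [0.4594, 0.158, 0.0529]
orientation: [-2.153, 0.143, 2.152]
force: [-10.9, -2.5, 23.4]
opening: 0.0002
```

>>> play_rows(plan=[{"slide": [0,0,1],"roll": 0,"fingers": -1},{"slide": [-0.5,0,1],"roll": 0,"fingers": -1},{"slide": [-1,0.1,0.6],"roll": 0,"fingers": 0},{"slide": [0,0,0],"roll": 0,"fingers": 0}])

```text
t: 8.72
tool_pos: [0.4142, 0.1614, 0.1303]
orientation: [-2.156, 0.141, 2.149]
force: [0.2, 0.1, -0.2]
opening: 0.0159
```

Run:
```python
from h import *
st=robot.read_state(); print(st["t"],st["tool_pos"],Ro.from_rotvec(st["orientation"]).as_matrix().round(3)[:,1],st["force"],st["opening"])
im=robot.read_camera("side"); cv2.imwrite("pics/s4.png",cv2.resize(im[160:280,320:480,::-1],None,fx=4,fy=4,interpolation=cv2.INTER_CUBIC))
im=robot.read_camera("wrist"); cv2.imwrite("pics/w4.png",im[:,:,::-1])
np.save("pics/w4.npy",np.r_[st["tool_pos"],st["orientation"]])
c=cam("wrist",st)
for n,z in [("block_grip",.067),("tube_block",.009),("strap_press",.053),("tube_center",.043)]:
    print(n,[(np.round(d["point"],1),round(d["p"],2),onz(c,d["point"],z).round(4)) for d in robot.mark_of("wrist",n)[:2]])
```

```text
8.725 [0.41420146 0.16139689 0.13027177] [-0.132 -0.991 -0.001] [ 0.18145662  0.10111144 -0.15664469] 0.015889348083628706
block_grip [(array([316.9, 261.3]), 0.63, array([0.4136, 0.1657, 0.067 ]))]
tube_block [(array([315.4, 180.7]), 0.62, array([0.4553, 0.1618, 0.009 ]))]
strap_press [(array([318.1, 188.9]), 0.8, array([0.4552, 0.1594, 0.053 ]))]
tube_center [(array([357.9, 164.3]), 0.63, array([0.4658, 0.1328, 0.043 ]))]
```

View pics/s4.png

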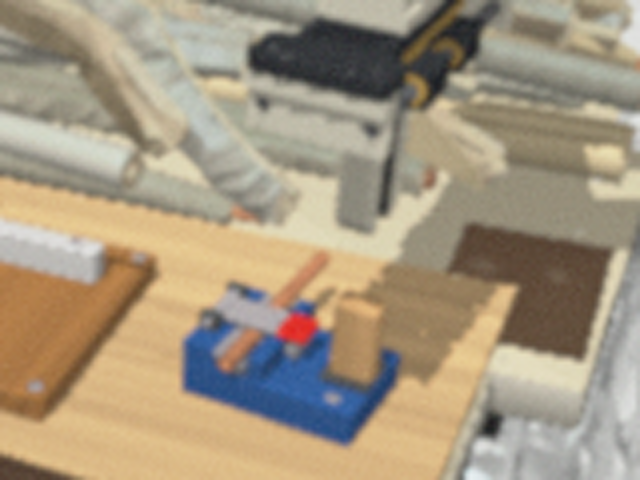

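View pics/w4.png

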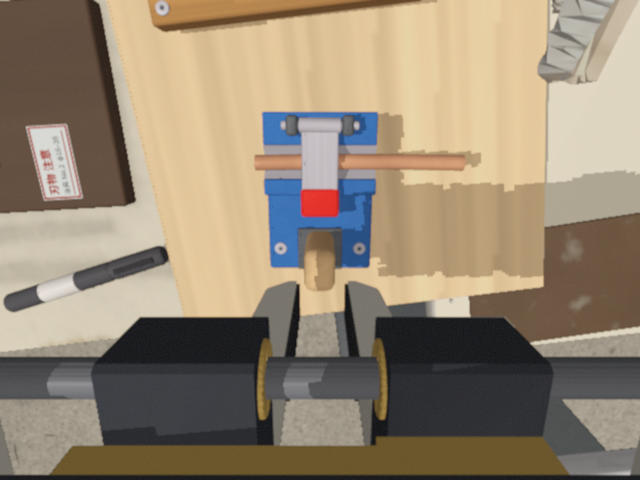

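>>> play_rows(plan=[{"slide": [-0.05,0.07,-1],"roll": 0,"fingers": 0},{"slide": [0,0,-1],"roll": 0,"fingers": 0},{"slide": [0,0,-0.5],"roll": 0,"fingers": 0},{"slide": [0,0,-0.23],"roll": 0,"fingers": 0},{"slide": [0,0,0],"roll": 0,"fingers": -1},{"slide": [0,0,0],"roll": 0,"fingers": -1},{"slide": [0,0,0],"roll": 0,"fingers": -1},{"slide": [0,0,0],"roll": 0,"fingers": -1}], squeeze=45)

```text
t: 10.02
tool_pos: [0.4132, 0.1631, 0.0475]
orientation: [-2.154, 0.143, 2.151]
force: [-0.1, 0.5, 2.7]
opening: 0.018
```

Run:
```python
from h import *
st=robot.read_state(); print(st["t"],st["tool_pos"],Ro.from_rotvec(st["orientation"]).as_matrix().round(3)[:,1],st["force"],st["opening"],st["wrist_torque"])
im=robot.read_camera("wrist"); cv2.imwrite("pics/w5.png",im[:,:,::-1])
np.save("pics/w5.npy",np.r_[st["tool_pos"],st["orientation"]])
```

```text
10.025 [0.41319156 0.16309253 0.04754437] [-0.132 -0.991 -0.   ] [-0.07238539  0.5149332   2.72469896] 0.0179946460462174 [-0.09896847  0.12574489 -0.14967973]
```

View pics/w5.png

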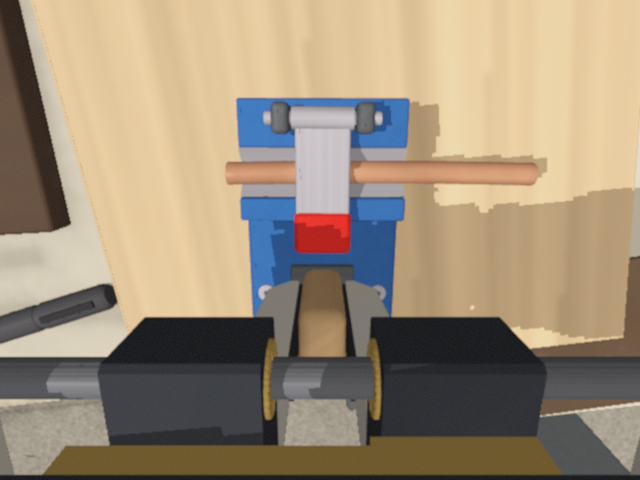

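Run:
```python
from fit import *
c=camat("pics/w5.npy"); v=np.load("pics/w5.npy")
R=Ro.from_rotvec([0,0,-.1325]).as_matrix()
def loc(px,z): return (R.T@(onz(c,px,z)-np.r_[v[:2],0]))[:2]*1000
for n,px,z in [("tubeL",(227,172.5),.043),("tubeR",(537,174),.043),("tipL",(295,252),.053),("tipR",(350,252),.053),("rearL24",(238,98),.033),("rearR24",(409,98),.033),("rearL39",(238,98),.048),("rearR39",(409,98),.048)]: print(n,loc(px,z).round(1))
```

```text
tubeL [58.  41.3]
tubeR [ 57.1 -90.5]
tipL [25.7 12.4]
tipR [ 25.6 -10.8]
rearL24 [88.6 36.9]
rearR24 [ 88.5 -36.4]
rearL39 [87.5 33.9]
rearR39 [ 87.3 -33.3]
```

>>> play_rows(plan=[{"slide": [0,0,0.5],"roll": 0,"fingers": -1},{"slide": [0,0,1],"roll": 0,"fingers": -1},{"slide": [0.2,0.35,0.3],"roll": 0.4,"fingers": -1},{"slide": [0.7,0,0],"roll": 0.39,"fingers": -1},{"slide": [1,0,0],"roll": 0,"fingers": -1},{"slide": [1,0,0],"roll": 0,"fingers": -1},{"slide": [1,0,0],"roll": 0,"fingers": -1},{"slide": [1,0,0],"roll": 0,"fingers": -1},{"slide": [0.8,0,0],"roll": 0,"fingers": -1},{"slide": [0.4,0,0],"roll": 0,"fingers": -1},{"slide": [0,0,0],"roll": 0,"fingers": -1},{"slide": [0,0,0],"roll": 0,"fingers": -1}])

```text
t: 11.58
tool_pos: [0.5946, 0.1737, 0.1002]
orientation: [-2.209, 0.024, 2.212]
force: [0.1, 0.1, -4.7]
opening: 0.0177
```

Run:
```python
from h import *
st=robot.read_state(); print(st["t"],st["tool_pos"],Ro.from_rotvec(st["orientation"]).as_matrix().round(4),st["force"],st["opening"],st["wrist_torque"])
im=robot.read_camera("wrist"); cv2.imwrite("pics/w6.png",im[:,:,::-1])
np.save("pics/w6.npy",np.r_[st["tool_pos"],st["orientation"]])
im=robot.read_camera("scene"); cv2.imwrite("pics/s6.png",cv2.resize(im[160:290,250:420,::-1],None,fx=4,fy=4,interpolation=cv2.INTER_CUBIC))
```

```text
11.575 [0.59458434 0.17370674 0.10024269] [[-1.300e-03 -2.170e-02 -9.998e-01]
 [-1.000e-04 -9.998e-01  2.170e-02]
 [-1.000e+00  2.000e-04  1.300e-03]] [ 0.05697529  0.10015615 -4.69825447] 0.017729991270698908 [0.09070886 0.17408153 0.01914729]
```

View pics/w6.png

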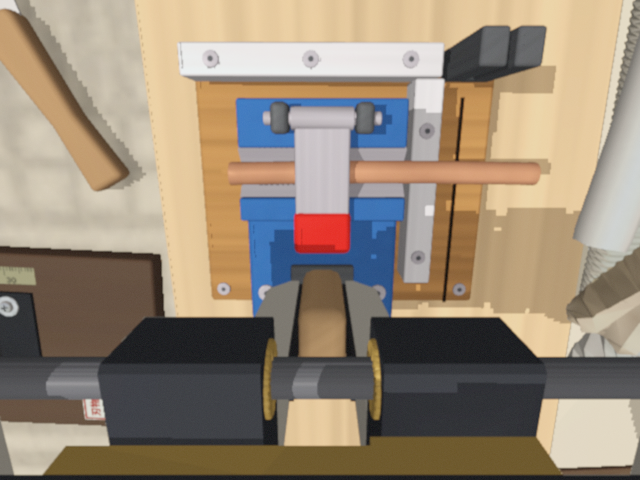

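View pics/s6.png

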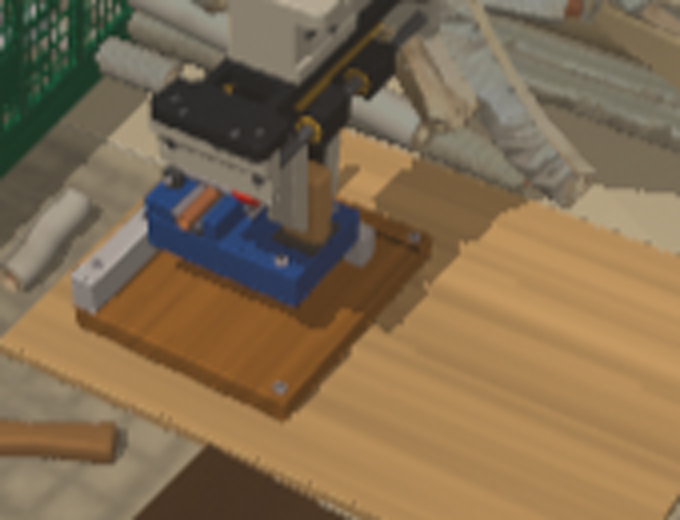

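Run:
```python
from fit import *
c=camat("pics/w6.npy"); v=np.load("pics/w6.npy")
im=cv2.imread("pics/w6.png"); g=im[:,:,0].astype(int)
# back fence inner edges by blue channel drop
for u in (195,215,380,400): 
    col=g[60:110,u]; k=np.argmin(np.diff(col)); print(u,60+k+.5,onz(c,(u,60.5+k),.051).round(4))
for r in (100,150,230,270):
    row=g[r,385:425]; k=np.argmax(np.diff(row)); print(r,385.5+k,onz(c,(385.5+k,r),.049).round(4))
```

```text
195 75.5 [0.6979 0.2361 0.051 ]
215 75.5 [0.6977 0.226  0.051 ]
380 76.5 [0.6953 0.143  0.051 ]
400 76.5 [0.6951 0.1329 0.051 ]
100 413.5 [0.6838 0.1252 0.049 ]
150 411.5 [0.6586 0.1253 0.049 ]
230 406.5 [0.6147 0.1265 0.049 ]
270 403.5 [0.5909 0.1274 0.049 ]
```

>>> play_rows(plan=[{"slide": [0,0,-0.6],"roll": 0,"fingers": -1},{"slide": [0,0,-0.3],"roll": 0,"fingers": -1},{"slide": [0,0,-0.15],"roll": 0,"fingers": -1},{"slide": [0,0,-0.08],"roll": -0.01,"fingers": -1},{"slide": [0,0,-0.05],"roll": 0,"fingers": -1},{"slide": [0,0,0],"roll": 0,"fingers": -1}])

```text
t: 12.42
tool_pos: [0.5959, 0.1736, 0.0658]
orientation: [-2.21, 0.026, 2.209]
force: [-0.2, -0.6, -4.4]
opening: 0.0174
```

>>> play_rows(plan=[{"slide": [0,0,-0.04],"roll": 0,"fingers": -1},{"slide": [0,0,0],"roll": 0,"fingers": -1}])

```text
t: 12.68
tool_pos: [0.5963, 0.1737, 0.0656]
orientation: [-2.211, 0.026, 2.207]
force: [-3.3, -0.7, 5.4]
opening: 0.0178
```

>>> play_rows(plan=[{"slide": [0.15,-0.15,0],"roll": 0,"fingers": -1},{"slide": [0.1,-0.1,0],"roll": 0,"fingers": -1},{"slide": [0.08,-0.05,0],"roll": 0,"fingers": -1},{"slide": [0.05,-0.03,0],"roll": 0,"fingers": -1},{"slide": [0,0,0],"roll": 0,"fingers": -1}])

```text
t: 13.3
tool_pos: [0.6081, 0.1639, 0.0656]
orientation: [-2.212, 0.025, 2.207]
force: [-2.4, 1.8, 6.8]
opening: 0.0178
```

>>> play_rows(plan=[{"slide": [0.05,0,0],"roll": 0,"fingers": -1},{"slide": [0.05,0,0],"roll": 0,"fingers": -1},{"slide": [0,0,0],"roll": 0,"fingers": -1}])

```text
t: 13.68
tool_pos: [0.6082, 0.1639, 0.0656]
orientation: [-2.205, 0.026, 2.214]
force: [-19.8, -0.9, 18.8]
opening: 0.0174
```

>>> play_rows(plan=[{"slide": [0,-0.05,0],"roll": 0,"fingers": -1},{"slide": [0,-0.05,0],"roll": 0,"fingers": -1},{"slide": [0,0,0],"roll": 0,"fingers": -1}])

```text
t: 14.05
tool_pos: [0.608, 0.1633, 0.0657]
orientation: [-2.205, 0.021, 2.212]
force: [-19.1, 9.6, 16.2]
opening: 0.0177
```

>>> play_rows(plan=[{"slide": [-0.03,0,0.02],"roll": 0,"fingers": -1},{"slide": [0,-0.05,0],"roll": 0,"fingers": -1},{"slide": [0,-0.05,0],"roll": 0,"fingers": -1},{"slide": [0,0,0],"roll": 0,"fingers": -1}])

```text
t: 14.55
tool_pos: [0.6079, 0.1607, 0.0657]
orientation: [-2.206, 0.02, 2.21]
force: [-10.8, 11.2, 9.3]
opening: 0.0178
```

Run:
```python
from h import *
st=robot.read_state(); print(st["t"],st["tool_pos"],Ro.from_rotvec(st["orientation"]).as_matrix().round(4),st["force"],st["opening"],st["wrist_torque"])
im=robot.read_camera("wrist"); cv2.imwrite("pics/w7.png",im[:,:,::-1])
np.save("pics/w7.npy",np.r_[st["tool_pos"],st["orientation"]])
cv2.imwrite("pics/w7z.png",cv2.resize(im[40:300,200:460,::-1],None,fx=2.3,fy=2.3,interpolation=cv2.INTER_CUBIC))
```

```text
14.55 [0.60793812 0.16071921 0.06573488] [[-0.0017 -0.0222 -0.9998]
 [ 0.0042 -0.9997  0.0222]
 [-1.     -0.0042  0.0018]] [-10.80981911  11.21396011   9.29987592] 0.01781592764163419 [2.14715421 1.77190045 0.22475499]
```

View pics/w7z.png

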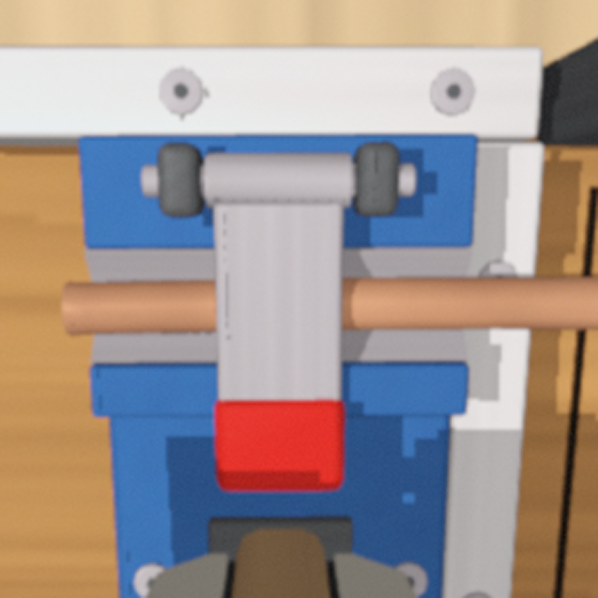

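>>> play_rows(plan=[{"slide": [0,-0.03,-0.02],"roll": 0,"fingers": -1},{"slide": [0.03,-0.03,-0.01],"roll": 0,"fingers": -1},{"slide": [0,0,0],"roll": 0,"fingers": -1},{"slide": [0,0,0],"roll": 0,"fingers": -1}])

```text
t: 15.1
tool_pos: [0.608, 0.1606, 0.0658]
orientation: [-2.204, 0.017, 2.211]
force: [-19.6, 17.1, 18.0]
opening: 0.0177
```

Run:
```python
from h import *
st=robot.read_state(); print(st["t"],st["tool_pos"],Ro.from_rotvec(st["orientation"]).as_matrix().round(4),st["force"],st["opening"],st["wrist_torque"])
for n in ("wrist","scene","side"):
    im=robot.read_camera(n); cv2.imwrite(f"pics/{n}8.png",im[:,:,::-1])
    if n!="wrist": cv2.imwrite(f"pics/{n}8z.png",cv2.resize(im[160:290,240:420,::-1],None,fx=4,fy=4,interpolation=cv2.INTER_CUBIC))
    else: cv2.imwrite("pics/w8z.png",cv2.resize(im[60:300,290:450,::-1],None,fx=2.5,fy=2.5,interpolation=cv2.INTER_CUBIC))
```

```text
15.1 [0.60798089 0.16060436 0.06577832] [[-0.0031 -0.0214 -0.9998]
 [ 0.0062 -0.9998  0.0214]
 [-1.     -0.0061  0.0032]] [-19.60591748  17.14478909  18.03936832] 0.017704477684010032 [2.97643753 2.99183399 0.18547581]
```

View pics/w8z.png

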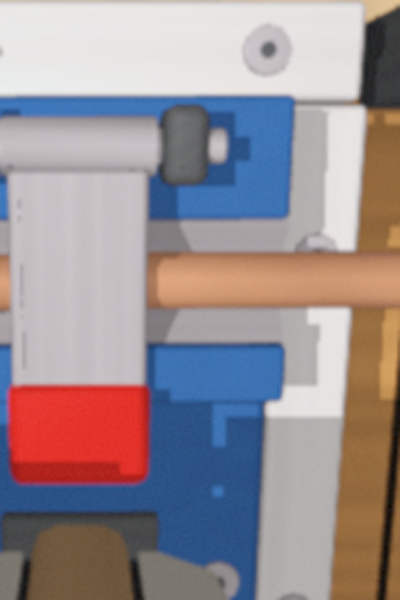

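View pics/scene8z.png

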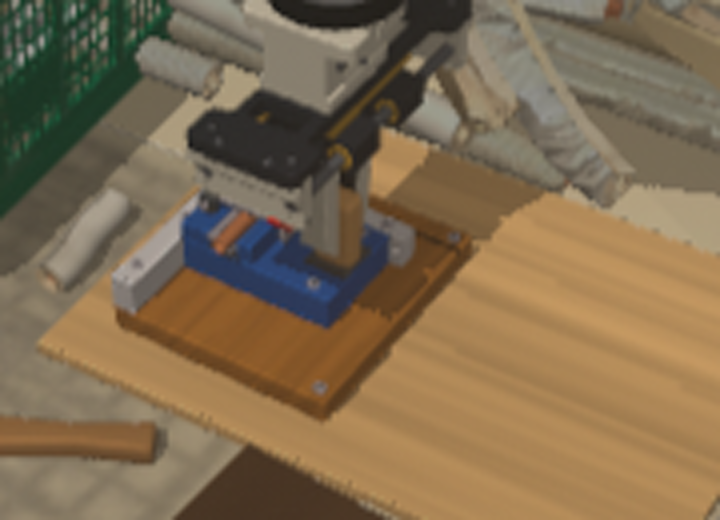

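>>> play_rows(plan=[{"slide": [0,0,0],"roll": 0,"fingers": -1},{"slide": [0,0,0],"roll": 0,"fingers": -1},{"slide": [0,0,0],"roll": 0,"fingers": -1},{"slide": [0,0,0],"roll": 0,"fingers": -1},{"slide": [0,0,0],"roll": 0,"fingers": -1},{"slide": [0,0,0],"roll": 0,"fingers": -1}])

```text
t: 16.0
tool_pos: [0.608, 0.1606, 0.0658]
orientation: [-2.204, 0.017, 2.211]
force: [-20.7, 17.7, 19.5]
opening: 0.0179
```

View pics/side8z.png

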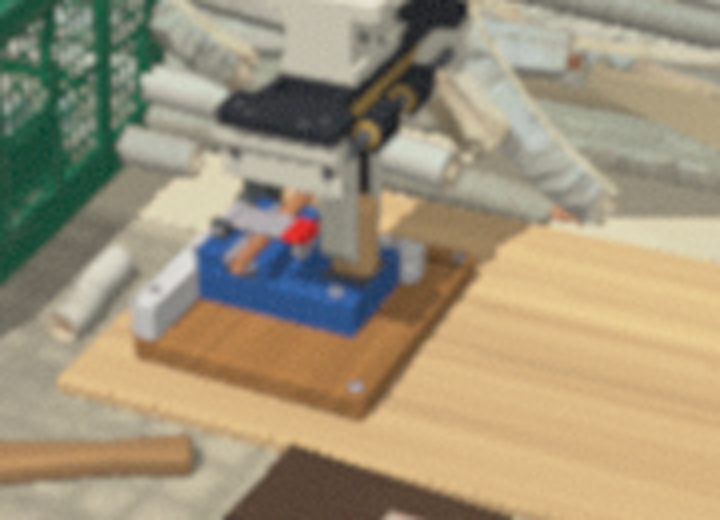

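```bash
python3 -c "
from plant import robot
print(robot.close_job()); s=robot.read_state(); print(s['t'],s['tool_pos'],s['force'],s['opening'])"
```

```text
the job is handed in; nothing more can be done
None
the job is handed in; nothing more can be done
```

The tube block is strapped, seated in the corner of the sawing jig, and was still gripped and pressed against both fences when I handed the job in at about t = 16 s.

- **Strap:** I pressed it down on the plywood with the closed fingertips. The force dropped suddenly at the snap, then the strap bottomed out at its shut height, taking about 23 N. It stayed shut in every later picture.
- **Move:** I picked the block up by its handle with a 45 N grip. I then turned it to match the jig, set it on the deck with the tube over the end stop, and slid it into the back fence and then the end stop.
- **Final state:** The last reading, after holding still for 0.75 s, showed about 21 N against the back fence, 18 N against the end stop and 20 N downward. The position was not drifting, and the handle was still in the grip at an 18 mm opening. In the wrist and side pictures the block looks flush on both faces and flat, with the tube strapped in.
- **Small disagreements:** The push tilted the tool by about 0.006 rad. The end stop met the block about 1 mm further along than I had estimated from the images.
- **Loose things:** The arm did not touch the tape measure, foam offcut, marker or scraper. I did not measure their positions again at the end.

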